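Check both springs of a tilt plate

TASK

Check the two springs of the aluminium tilt plate on the bench. With the fingertips, press down the corner with the round pad until its pointer is level with the mark on its scale, keep it there for about two seconds without pushing it clearly past the mark, and let it spring all the way back up; then do the same with the corner with the square pad. Press gently, do not pinch or lift anything, and leave the marks and everything else on the bench as they are.

Things in the scene. Friction and masses are not known exactly. Their poses are not given: they have to be found in the camera images.
- fixture: bolted-down grey base, an L of two 70 mm wide, 20 mm thick bars. Origin on the bench inside the L, z up; pivot corner at (-80, -80) mm, round pad at (40, -80), square pad at (-80, 40). x runs along the round pad's arm, y along the square pad's. From 50 mm beyond each pad, just outside the pointer's line, a white scale board (50 mm wide, 4 mm thick) stands 105 mm above the bench
- plate: L-shaped aluminium tilt plate, 10 mm thick, arms 36 mm wide, top 85 mm above the bench; it tilts on a pivot at its inner corner, where its origin lies, 80 mm above the bench, and a coil spring under each of its two outer corners holds it up
- round_pad (a point): centre of the top of the round steel pad, 28 mm across, 7 mm high: the place to press. 92 mm above the bench at rest, on the round corner, 120 mm from the pivot along the fixture's x. Its spring yields from about 2.5 N and takes about 7 N at the lowest mark; travel at most 25 mm. It moves 0.63 times as far as its pointer
- round_pointer (a point): outer end of the thin dark pointer bar sticking out level from the round corner along the fixture's x, 70 mm beyond the pad's centre; 80 mm above the bench at rest, it sinks as the round pad is pressed (the square pad does not move it)
- round_mark (a point): set mark of the round corner: tip of the flat tooth of a small dark steel clip on the white scale board, just beyond the pointer's end and facing it. Set anew each time 14 to 30 mm below the pointer's rest height; the pointer is at the mark when both ends are at one height. The clip slides stiffly; leave it where it is
- square_pad (a point): centre of the top of the square steel pad, 26 mm wide, 7 mm high: the place to press. 92 mm above the bench at rest, on the square corner, 120 mm from the pivot along the fixture's y. Its spring yields from about 2.5 N and takes about 7 N at the lowest mark; travel at most 25 mm. It moves 0.63 times as far as its pointer
- square_pointer (a point): outer end of the thin dark pointer bar sticking out level from the square corner along the fixture's y, 70 mm beyond the pad's centre; 80 mm above the bench at rest, it sinks as the square pad is pressed (the round pad does not move it)
- square_mark (a point): set mark of the square corner: tip of the flat tooth of a small dark steel clip on the white scale board, just beyond the pointer's end and facing it. Set anew each time 14 to 30 mm below the pointer's rest height; the pointer is at the mark when both ends are at one height. The clip slides stiffly; leave it where it is
- nut: large steel hex nut, 42 mm across, 22 mm high, bystander between the two arms of the plate
- spacer: short steel tube, 40 mm across, 20 mm high, bystander on the bench near the pivot corner
- screwdriver: wooden-handled screwdriver, 190 mm, lying flat, bystander
- tapwrench: steel bar 220 mm long and 12 mm thick with a fat collar in the middle, lying flat, bystander
- dish: shallow green dish, 72 mm across, 14 mm high, with small parts in it, bystander
- oil: grey oil bottle, 52 mm across, 130 mm high, standing, bystander

How it is judged:
On the way, in this order (a step that is already met when the one before it is completed fails the run):
1. the round pad's pointer is held within 4 mm of its mark for 0.7 s, the square corner being up (z of round_pointer in the frame of round_mark between -0.004 and 0.004 m and distance of square_pointer from where it was at the start of the episode below 0.004 m), for 0.7 s.
2. the round corner is let go and its pointer is back up (distance of round_pointer from where it was at the start of the episode below 0.004 m and contact force between anything else and plate below 0.2 N), for 0.1 s.
3. the square pad's pointer is held within 4 mm of its mark for 0.7 s, the round corner being up (z of square_pointer in the frame of square_mark between -0.004 and 0.004 m and distance of round_pointer from where it was at the start of the episode below 0.004 m), for 0.7 s.
At the end, for the whole second after the job is handed in: both pointers are back within 4 mm of their rest height and at rest, both marks within 3 mm of where they were set (distance of each of round_pointer, square_pointer from where it was at the start of the episode below 0.004 m and angular speed of plate below 0.1 rad/s and distance of each of round_mark, square_mark from where it was at the start of the episode below 0.003 m); the robot touches nothing.
It fails at once if the round pad's pointer is pushed more than 8 mm past its mark (z of round_pointer in the frame of round_mark below -0.008 m).
It fails at once if the square pad's pointer is pushed more than 8 mm past its mark (z of square_pointer in the frame of square_mark below -0.008 m).
It fails at once if the plate is pressed or pinched with more than 25 N (contact force between anything else and plate above 25 N).
It fails at once if a mark is shifted by more than 3 mm (distance of any of round_mark, square_mark from where it was at the start of the episode above 0.003 m).
It fails at once if a bystander is picked up, or shoved by more than 20 mm (distance of any of nut, spacer, screwdriver, tapwrench, dish, oil from where it was at the start of the episode above 0.02 m).
It also fails if it takes over 48 s, if anything falls off the work surface, if the arm or the gripper's body presses on something with over 40 N, if the wrist force passes 120 N, or if a joint passes its speed limit or range.

ROBOT

A 7-joint arm with a two-finger parallel gripper is mounted at the origin on the work surface. World frame = base frame: x ahead of the robot, y to its left, z up, the work surface at z = 0. Lengths are in m, angles in rad, forces in N, time in s.
With the tool pointing down it reaches from about 0.375 to 0.925 m from the base axis. Payload 3.1 kg.
Tool frame: the origin (TCP) lies between the finger pads; the fingertips stand 19 mm ahead of it and the grasp point (between the pads) is the TCP; z points along the fingers, y is the line along which they close (so a half turn about z gives the same grasp; the last joint's range is limited). The gripper opens to 85 mm and grips with 20 to 120 N. Pads are 22 mm wide; open, the fingers measure 114 mm over their backs; the gripper's body (76 mm by 85 mm) begins 54 mm behind the grasp point. The pads swing forward as they close: fully open they stand 13 mm farther back than shut.
Start: joints at [-0.098, 0.383, 0.044, 1.598, -0.018, 1.161, -0.05], TCP at [0.65, 0, 0.25] pointing down, gripper open.
Joint ranges: [-2.61, 2.61], [-0.41, 2.15], [-1.48, 1.57], [0, 2.5], [-1.57, 4.71], [0.05, 1.97], [-2.85, 2.85]. Speed limits (rad/s): [2.79, 2.79, 3.14, 3.14, 3.14, 3.14, 3.14].

INTERFACE

Orientations are given as a unit quaternion [x, y, z, w].
In Python, from bench import move_ptp, movel, move_j, move_gripper, pause, inverse_kinematics, read_camera, camera_params, MotionError, sign_off, look_for, tip_of, read_time_s, read_qpos, read_joint_vel, read_effort, read_eef_pos, read_tcp_rot, read_ft_force, read_ft_torque, read_finger_gap, read_grasp_force gives the robot as it stands. Calls block until the motion is done:
- move_ptp(position, orientation): joint-space move of the TCP to a pose.
- movel(position, orientation=None, speed=0.15): straight line of the TCP; orientation=None keeps the orientation; speed is the mean speed in m/s.
- move_j(angles): joint-space move.
- move_gripper(opening, effort=None): finger opening in m; effort is the grip in N (None keeps the last); returns when the fingers have stopped.
- pause(seconds).
- inverse_kinematics(position, orientation): joint angles nearest the present ones, or None.
- read_camera(name): name is "scene" or "side" or "wrist"; returns the picture (400x640x3 uint8, red, green, blue); there is no depth.
- camera_params(name): a dict with "K" (3x3 intrinsics, pixels), "camera_from_world" (4x4, takes a point from world to camera coordinates). Camera axes: x right, y down, z forward; pixel columns grow to the right and rows downward; lengths in m; the calibration is good to about 2 mm. A picture is of the moment at which its call begins: read the wrist's pose just before it. camera_params takes no time and is no camera call; for the wrist camera it gives the pose at the moment of the call.
A pose or a line that the arm cannot do raises MotionError and nothing moves.
- sign_off(): hands the job in; it is judged then, once.
Trained networks look in the newest picture that a camera, given by its name, has taken for a name from the list of things; names that differ only in an ending like _2 or _b are one class to them, and where a whole thing is asked for, a point or a joint stands for the part that bears it (a point fixed in the world has none). Each returns a list of dicts, best first, with "confidence" (0 to 1); they miss things now and then, are a little off and sometimes report something else, mostly with a low value. They report only what shows in the picture. A call takes as long as a camera call.
- look_for(camera, name): "at" ([column, row] in pixels, amid what is visible of it).
- tip_of(camera, name): "at" ([column, row] in pixels: a listed point, or the origin of a listed thing).
Readings, each from a call of its own:
- read_time_s(): time.
- read_qpos(): joint angles.
- read_joint_vel(): joint speeds.
- read_effort(): joint torques, N m.
- read_eef_pos(): TCP position.
- read_tcp_rot(): TCP orientation.
- read_ft_force(): force on the tool from outside, world axes, zero at the start.
- read_ft_torque(): the same for the moment, N m.
- read_finger_gap(): finger opening in m.
- read_grasp_force(): force on a finger pad.
Only numpy, scipy, OpenCV 4.12 (cv2) and the standard library are available. Lean on these libraries where they do the work, as an engineer would, in place of code of your own. Each camera call takes 0.05 s, during which the arm holds its last target. There are 200 camera calls.

## Working session

There is one attempt and no reset: what is moved stays moved. The work goes in short steps, each a Python script; the robot and the scene stay as the last script left them, time stands still between calls to the robot, and variables do not carry over. Pictures are saved under pics/ and viewed, at most 10 in all, crops included, and the job is handed in when it is done.

```bash
mkdir -p pics; cat > h.py <<'E'
import numpy as np, cv2
from bench import *
N=['round_pad','round_pointer','round_mark','square_pad','square_pointer','square_mark']
def snap(c,f=None):
    p=camera_params(c); im=read_camera(c)
    if f: cv2.imwrite('pics/'+f,im[:,:,::-1])
    return im,p
def P(p): return p['K']@p['camera_from_world'][:3]
def proj(p,X):
    h=P(p)@np.r_[X,1]; return h[:2]/h[2]
def tri(obs):
    A=[]
    for p,uv in obs:
        M=P(p); A+=[uv[0]*M[2]-M[0],uv[1]*M[2]-M[1]]
    A=np.array(A); A/=np.linalg.norm(A[:,:3],axis=1)[:,None]
    return np.linalg.lstsq(A[:,:3],-A[:,3],rcond=None)[0]
def ray(p,uv,z):
    M=P(p);a=np.array([uv[0]*M[2]-M[0],uv[1]*M[2]-M[1]])
    return np.r_[np.linalg.solve(a[:,:2],-a[:,3]-a[:,2]*z),z]
E
python3 - <<'E'
from h import *
for c in ['scene','side','wrist']:
    im,p=snap(c,c+'0.png')
    print(c,np.round(np.linalg.inv(p['camera_from_world'])[:3,[2,3]].T,2))
    for n in N:
        r=tip_of(c,n); print(n,[(np.round(d['at'],1),round(d['confidence'],2)) for d in r[:2]])
print(read_time_s())
E
python3 -c "
import cv2,numpy as np
a=[cv2.imread(f'pics/{c}0.png') for c in ('scene','side')]
cv2.imwrite('pics/a.png',a[0]);cv2.imwrite('pics/b.png',a[1])"
```

```text
scene [[-0.4  -0.69 -0.6 ]
 [ 0.94  0.55  0.66]]
round_pad [(array([308.8, 179.3]), 0.64)]
round_pointer [(array([290.8, 170.7]), 0.8)]
round_mark [(array([298.6, 224. ]), 0.72), (array([289.6, 182.8]), 0.35)]
square_pad [(array([310.4, 216.3]), 0.88)]
square_pointer [(array([291.4, 232.8]), 0.68), (array([290.3, 243.6]), 0.25)]
square_mark [(array([289.8, 243.1]), 0.39)]
side [[ 0.46  0.5  -0.73]
 [ 0.09 -0.61  0.88]]
round_pad [(array([334.8, 238. ]), 0.58)]
round_pointer [(array([317.1, 180.8]), 0.61)]
round_mark [(array([363.1, 265.5]), 0.58)]
square_pad [(array([315.6, 177.7]), 0.63), (array([361.5, 182.6]), 0.38)]
square_pointer [(array([331.2, 169.4]), 0.56)]
square_mark [(array([334.9, 238. ]), 0.73), (array([327.6, 177.5]), 0.46)]
wrist [[ 0.   -0.31 -0.95]
 [ 0.65  0.08  0.37]]
round_pad [(array([207.1, 365.2]), 0.69)]
round_pointer []
round_mark [(array([236.8, 379.9]), 0.55)]
square_pad [(array([275.3, 240.4]), 0.81), (array([143.1, 313.3]), 0.49)]
square_pointer [(array([346. , 215.6]), 0.75), (array([147.2, 170. ]), 0.28)]
square_mark [(array([161.2, 264. ]), 0.53)]
1.05
```

View pics/scene0.png

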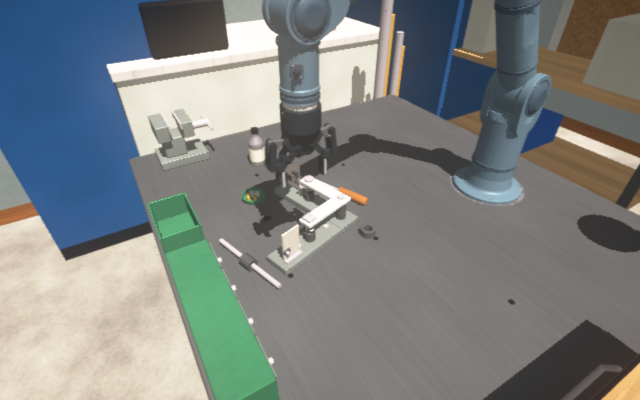

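View pics/side0.png

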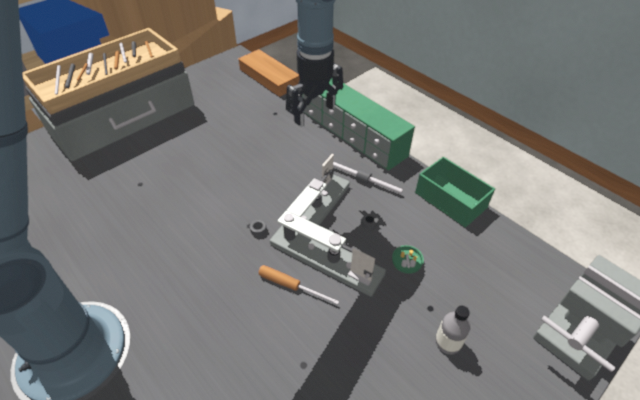

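Scene and side show the L plate: pivot at side (290,218), round pad near side (335,238) / scene (309,179), square pad near side (316,182) / scene (310,216). White boards stand beyond each pad.

```bash
python3 - <<'E'
from h import *
ps={c:camera_params(c) for c in ['scene','side','wrist']}
R=tri([(ps['scene'],(308.8,179.3)),(ps['side'],(334.8,238)),(ps['wrist'],(207.1,365.2))])
S=tri([(ps['scene'],(310.4,216.3)),(ps['side'],(315.6,180.)),(ps['wrist'],(275.3,240.4))])
print(R,S,np.linalg.norm(R-S))
for c in ps: print(c,proj(ps[c],R),proj(ps[c],S))
u=(S-R)[:2]; # fixture dir (-1,1)/sqrt2
yaw=np.arctan2(u[1],u[0])-np.radians(135); print('yaw',np.degrees(yaw))
c,s=np.cos(yaw),np.sin(yaw);Rm=np.array([[c,-s],[s,c]])
o=(R+S)[:2]/2-Rm@[-20,-20]*np.array(1e-3) if 0 else (R+S)[:2]/2-Rm@np.array([-.02,-.02])
print('origin',o)
for n,q in dict(piv=(-80,-80,85),rp=(40,-80,92),rpt=(110,-80,80),sp=(-80,40,92),spt=(-80,110,80)).items():
    X=np.r_[o+Rm@np.array(q[:2])/1e3,q[2]/1e3]; print(n,X.round(3),[proj(ps[k],X).round(0) for k in ps])
E
```

```text
[ 0.53007722 -0.19458782  0.0909254 ] [ 0.6111021  -0.04336378  0.09998474] 0.1718016620880704
scene [307.47236687 179.10263512] [308.73835377 215.74402554]
side [334.96165379 237.87678628] [315.67967881 180.08341561]
wrist [203.52253296 362.56609045] [271.84572964 236.95320538]
yaw -73.18212308272653
origin [ 0.59552085 -0.13233378]
piv [ 0.496 -0.079  0.085] [array([341., 198.]), array([288., 217.]), array([158., 264.])]
rp [ 0.531 -0.194  0.092] [array([307., 179.]), array([335., 237.]), array([204., 363.])]
rpt [ 0.551 -0.261  0.08 ] [array([290., 173.]), array([363., 254.]), array([230., 401.])]
sp [ 0.611 -0.044  0.092] [array([309., 218.]), array([316., 183.]), array([273., 234.])]
spt [ 0.678 -0.024  0.08 ] [array([288., 236.]), array([330., 169.]), array([344., 209.])]
```

View pics/wrist0.png

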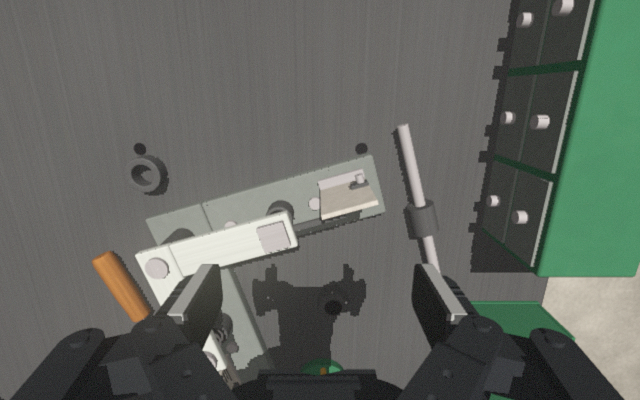

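```bash
cat >> h.py <<'E'
from scipy.spatial.transform import Rotation as Ro
O=np.array([.59552,-.13233]); YAW=np.radians(-73.18)
def W(x,y,z):
    c,s=np.cos(YAW),np.sin(YAW); return np.r_[O+np.array([[c,-s],[s,c]])@[x/1e3,y/1e3],z/1e3]
TC=None
def cam_in_tcp():
    T=np.eye(4);T[:3,:3]=Ro.from_quat(read_tcp_rot()).as_matrix();T[:3,3]=read_eef_pos()
    return np.linalg.inv(T)@np.linalg.inv(camera_params('wrist')['camera_from_world'])
def viewpose(tgt,az,el,rng,tc):
    """camera looks at tgt from horizontal fixture direction az(deg), elevation el; image upside-down (tool above)"""
    a=YAW+np.radians(az);e=np.radians(el)
    d=np.array([np.cos(a)*np.cos(e),np.sin(a)*np.cos(e),np.sin(e)])
    z=-d; up=np.array([0,0,1])-d*d[2]; y=up/np.linalg.norm(up); x=np.cross(y,z)
    C=np.eye(4);C[:3,:3]=np.c_[x,y,z];C[:3,3]=tgt+rng*d
    T=C@np.linalg.inv(tc); return T[:3,3],Ro.from_matrix(T[:3,:3]).as_quat()
E
python3 - <<'E'
from h import *
tc=cam_in_tcp(); np.save('tc.npy',tc); print(tc.round(3)); print(camera_params('wrist')['K'][0,0],read_tcp_rot())
for nm,t,azs in [('r',W(112,-80,62),(60,75,90,105,120)),('s',W(-80,112,62),(-30,-15,0,15,30))]:
    for az in azs:
        for el in (30,40,50,60,70):
            p,q=viewpose(t,az,el,.28,tc); s=inverse_kinematics(p,q)
            print(nm,az,el,p.round(3),s is not None, None if s is None else np.round(s,1))
E
```

```text
[[-0.001 -0.95  -0.312  0.081]
 [ 1.    -0.001  0.     0.002]
 [-0.001 -0.312  0.95  -0.125]
 [ 0.     0.     0.     1.   ]]
331.1131051643323 [7.07077352e-01 7.07136209e-01 2.22091937e-05 2.43947655e-05]
r 60 30 [ 0.648 -0.284  0.163] False None
r 60 40 [ 0.63  -0.279  0.179] True [ 0.1  0.9  0.5  1.1 -0.2  1.8 -1.3]
r 60 50 [ 0.609 -0.274  0.191] True [ 0.1  0.7  0.5  1.3 -0.2  1.5 -1.3]
r 60 60 [ 0.586 -0.269  0.199] True [ 0.   0.6  0.4  1.5 -0.2  1.3 -1.3]
r 60 70 [ 0.562 -0.264  0.203] True [ 0.   0.4  0.4  1.7 -0.2  1.1 -1.3]
r 75 30 [ 0.65  -0.258  0.163] True [ 0.   1.   0.4  0.9 -0.1  1.9 -1.1]
r 75 40 [ 0.631 -0.258  0.179] True [ 0.   0.9  0.4  1.2 -0.1  1.7 -1.1]
r 75 50 [ 0.61  -0.259  0.191] True [ 0.   0.7  0.4  1.3 -0.1  1.5 -1.1]
r 75 60 [ 0.587 -0.26   0.199] True [ 0.   0.5  0.4  1.5 -0.1  1.3 -1.1]
r 75 70 [ 0.562 -0.261  0.203] True [ 0.   0.4  0.4  1.7 -0.2  1.1 -1. ]
r 90 30 [ 0.646 -0.232  0.163] True [-0.   1.   0.4  1.1  0.1  1.8 -1. ]
r 90 40 [ 0.628 -0.238  0.179] True [-0.   0.8  0.4  1.2  0.   1.6 -1. ]
r 90 50 [ 0.607 -0.244  0.191] True [-0.   0.7  0.
[... 2038 characters left out ...]
] True [ 0.1  1.   0.5  1.  -0.8  1.9 -2.1]
s 15 40 [ 0.723 -0.091  0.179] True [-0.   0.9  0.5  1.1 -0.7  1.7 -2.1]
s 15 50 [ 0.712 -0.072  0.191] True [-0.1  0.8  0.5  1.3 -0.6  1.5 -2.2]
s 15 60 [ 0.7   -0.052  0.199] True [-0.2  0.6  0.5  1.4 -0.5  1.3 -2.2]
s 15 70 [ 0.687 -0.032  0.203] True [-0.4  0.5  0.5  1.5 -0.3  1.1 -2.4]
s 30 30 [ 0.753 -0.09   0.163] True [ 0.2  1.1  0.   0.7 -0.4  1.9 -2.1]
s 30 40 [ 0.739 -0.077  0.179] True [-0.   1.   0.4  1.  -0.6  1.8 -2. ]
s 30 50 [ 0.723 -0.062  0.191] True [-0.1  0.8  0.4  1.2 -0.5  1.6 -2. ]
s 30 60 [ 0.706 -0.046  0.199] True [-0.2  0.7  0.4  1.4 -0.4  1.4 -2. ]
s 30 70 [ 0.689 -0.03   0.203] True [-0.3  0.5  0.5  1.5 -0.3  1.2 -2.1]
```

```bash
python3 - <<'E'
from h import *
import pickle
tc=np.load('tc.npy'); D={}
for key,t,az,el in [('r1',W(112,-80,65),90,58),('r2',W(112,-80,65),90,32),('s2',W(-80,112,65),0,32),('s1',W(-80,112,65),0,58)]:
    if key=='s2':
        move_ptp(*viewpose(t,45,70,.30,tc))
    move_ptp(*viewpose(t,az,el,.28,tc)); pause(.3)
    im,p=snap('wrist',key+'.png'); D[key]=p
    L='round' if key[0]=='r' else 'square'
    for n in ('pointer','mark','pad'):
        r=tip_of('wrist',L+'_'+n); print(key,n,[(np.round(d['at'],1),round(d['confidence'],2)) for d in r[:3]])
    for a in ([(110,-80,80),(40,-80,92)] if L=='round' else [(-80,110,80),(-80,40,92)]): print('  pred',a,proj(p,W(*a)).round(1))
pickle.dump(D,open('D.pkl','wb')); print(read_time_s())
ims=[cv2.resize(cv2.rotate(cv2.imread(f'pics/{k}.png'),cv2.ROTATE_180)[100:300,120:520],None,fx=1,fy=1) for k in ('r1','r2','s1','s2')]
cv2.imwrite('pics/m.png',np.vstack([np.hstack(ims[:2]),np.hstack(ims[2:])]))
E
```

```text
r1 pointer [(array([317.5, 216.6]), 0.58)]
r1 mark [(array([320.6, 197.4]), 0.86)]
r1 pad [(array([233.6, 225.1]), 0.58)]
  pred (110, -80, 80) [318.1 212.9]
  pred (40, -80, 92) [228.5 221.3]
r2 pointer [(array([314.4, 215.4]), 0.6)]
r2 mark [(array([315.8, 186.1]), 0.53), (array([ 41.6, 151.8]), 0.36)]
r2 pad [(array([232.1, 228.4]), 0.74)]
  pred (110, -80, 80) [315.1 213.6]
  pred (40, -80, 92) [228.3 226.7]
s2 pointer [(array([327.5, 212.5]), 0.87), (array([497.8, 189.8]), 0.66)]
s2 mark [(array([329.4, 183.1]), 0.96)]
s2 pad [(array([416. , 224.8]), 0.81)]
  pred (-80, 110, 80) [325.7 212.1]
  pred (-80, 40, 92) [413.7 225.6]
s1 pointer [(array([323.7, 210.7]), 0.73)]
s1 mark [(array([325. , 192.3]), 0.58), (array([496.7, 231.7]), 0.49)]
s1 pad [(array([415.7, 219.1]), 0.82), (array([387.7,   8.3]), 0.2)]
  pred (-80, 110, 80) [322. 213.]
  pred (-80, 40, 92) [412.5 221.3]
6.5583
```

View pics/m.png

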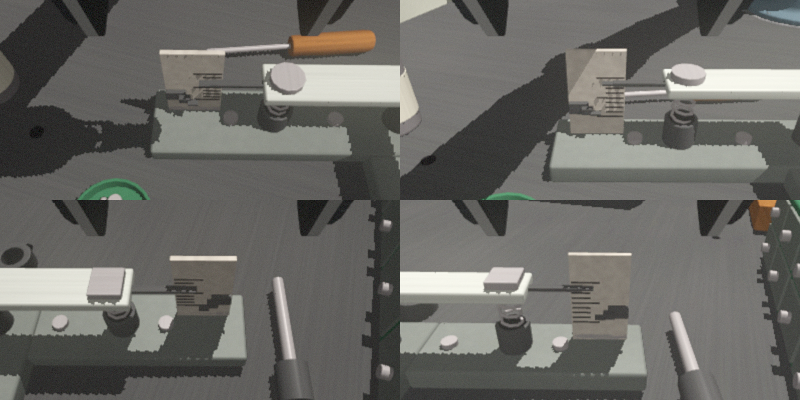

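The views show round/square boards; pointers near centre, detections plausible. I'll triangulate and zoom to check the tooth tips.

```bash
python3 - <<'E'
from h import *
import pickle
D=pickle.load(open('D.pkl','rb'))
o=dict(rpt=('r1',(317.5,216.6),'r2',(314.4,215.4)),rm=('r1',(320.6,197.4),'r2',(315.8,186.1)),rpad=('r1',(233.6,225.1),'r2',(232.1,228.4)),
spt=('s1',(323.7,210.7),'s2',(327.5,212.5)),sm=('s1',(325,192.3),'s2',(329.4,183.1)),spad=('s1',(415.7,219.1),'s2',(416,224.8)))
for k,(a,u,b,v) in o.items():
    X=tri([(D[a],u),(D[b],v)]); print(k,X.round(4),proj(D[a],X)-u)
# z-scale: pixel row per mm on pointer line
for k,f in (('r1',(112,-80)),('r2',(112,-80)),('s1',(-80,112)),('s2',(-80,112))): print(k,[(z,proj(D[k],W(*f,z)).round(1)) for z in (80,66,58,50)])
ims=[]
for k in ('r1','r2','s1','s2'):
    i=cv2.imread(f'pics/{k}.png'); c=cv2.rotate(i[165:235,270:370],cv2.ROTATE_180)
    ims.append(cv2.resize(c,None,fx=4,fy=4,interpolation=cv2.INTER_NEAREST))
cv2.imwrite('pics/m2.png',np.vstack([np.hstack(ims[:2]),np.hstack(ims[2:])]))
E
```

```text
rpt [ 0.5467 -0.2614  0.0794] [-0.06356201 -0.00186338]
rm [ 0.5479 -0.2632  0.05  ] [-0.96803405 -0.03987937]
rpad [ 0.5274 -0.1975  0.0914] [-0.77876916 -0.07028478]
spt [ 0.6776 -0.0281  0.0827] [ 0.03449738 -0.0014038 ]
sm [ 0.6759 -0.0287  0.0539] [ 0.21477853 -0.00965186]
spad [ 0.6099 -0.0469  0.0925] [-0.56779255  0.05186912]
r1 [(80, array([320.6, 212.9])), (66, array([320.4, 203.7])), (58, array([320.4, 198.7])), (50, array([320.3, 194. ]))]
r2 [(80, array([317.5, 213.6])), (66, array([317.4, 199.3])), (58, array([317.4, 191.5])), (50, array([317.4, 183.9]))]
s1 [(80, array([319.6, 213. ])), (66, array([319.4, 203.7])), (58, array([319.4, 198.7])), (50, array([319.3, 194. ]))]
s2 [(80, array([323.2, 212.1])), (66, array([323.1, 197.7])), (58, array([323.1, 189.7])), (50, array([323., 182.]))]
```

View pics/m2.png

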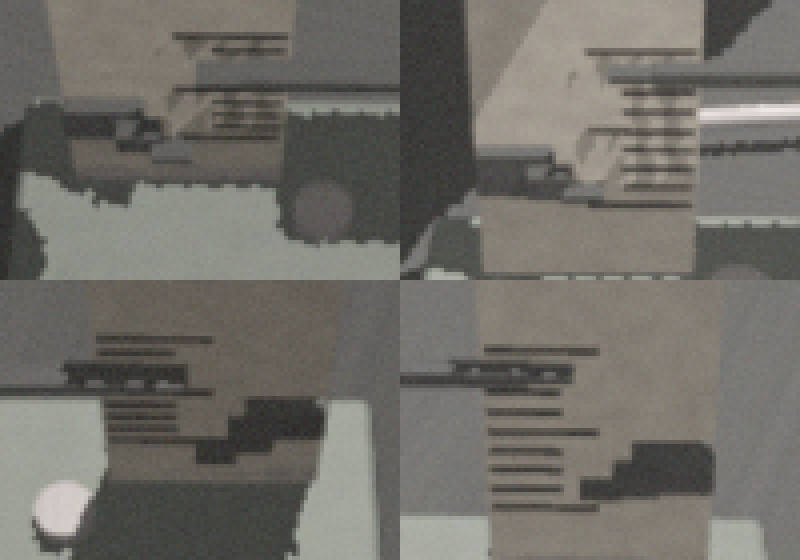

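Round tip and tooth at r2 ≈(316,215.5) and (318,186.5); square at s2 ≈(325,210.5) and (323.5,181.5). Both marks come out about 29 mm below rest, so pad travel is about 18.5 mm. I'll press round first, stopping short to check.

```bash
cat >> h.py <<'E'
O=O+np.array([-.0024,-.0032])
def orient(az):
    a=YAW+np.radians(az);x=np.array([np.cos(a),np.sin(a),0]);z=np.array([0,0,-1.]);return Ro.from_matrix(np.c_[x,np.cross(z,x),z]).as_quat()
def contact(p,q):
    """step down till touch; returns contact tcp z"""
    movel([*p,.116],q,.06); pause(.2); f0=read_ft_force()[2]; z=.116
    while z>.103:
        z-=.0007; movel([*p,z],q,.015); f=read_ft_force()[2]-f0
        if abs(f)>1.2: break
    print('contact cmd',z,'tcp',np.round(read_eef_pos(),4),'f',f,'f0',f0); return z,f0
E
python3 - <<'E'
from h import *
p=W(40,-80,0)[:2]; q=orient(90)
e=read_eef_pos(); move_gripper(0.0,20)
print(inverse_kinematics([*p,.11],q), inverse_kinematics([*W(-80,40,0)[:2],.11],orient(0)))
move_ptp([*p,.17],q)
z0,f0=contact(p,q)
movel([*p,z0-.010],q,.02); pause(.2)
print(read_eef_pos().round(4),read_ft_force()-f0,read_time_s())
im,pp=snap('wrist','rp1.png'); snap('scene','rp1s.png')
for n in ('round_pointer','round_mark'): print(n,[(d['at'],d['confidence']) for d in tip_of('wrist',n)])
for z in (80,64,58,50): print(z,proj(pp,W(110,-80,z)))
c=cv2.rotate(im,cv2.ROTATE_180)[:,:,::-1]; u,v=proj(pp,W(110,-80,60)); u,v=int(639-u),int(399-v)
print(u,v)
c=c[max(0,v-70):v+70,max(0,u-100):u+100]
cv2.imwrite('pics/rp1c.png',cv2.resize(c,None,fx=4,fy=4,interpolation=cv2.INTER_NEAREST))
E
```

```text
[-0.08348028  0.41687667  0.43855331  1.93517078 -0.23325776  0.83878589
 -0.79811031] [-0.54855237  0.56545059  0.71591057  1.83039264 -0.45858279  0.91795378
 -2.47174438]
contact cmd 0.10969999999999995 tcp [ 0.5283 -0.197   0.11  ] f 2.219776247247886 f0 0.010833916140371432
[ 0.5284 -0.1974  0.1   ] [ 1.33729666 -2.19363727  4.6115714 ] 13.0583
round_pointer [([441.9, 253.0], 0.95)]
round_mark [([437.5, 241.5], 0.75)]
80 [458.58347023 267.98646246]
64 [446.44136627 253.05072333]
58 [442.4059073  248.08679264]
50 [437.39923384 241.92819204]
195 149
```

View pics/rp1c.png

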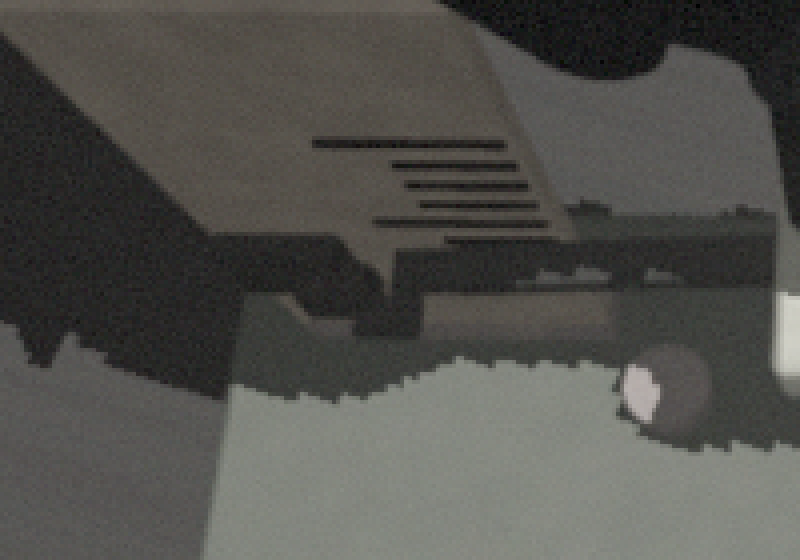

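Crop shows the pointer end at (390,270) still above the tooth (390,320), about 13–14 mm to go. I'll continue in servoed steps.

```bash
cat >> h.py <<'E'
def lev(L,f):
    """heights of pointer and mark on the pointer line by wrist picture rows"""
    im,pp=snap('wrist'); zs=np.arange(40,90.); out=[]
    rows=np.array([proj(pp,W(*f,z)) [1] for z in zs])
    for n in ('pointer','mark'):
        r=tip_of('wrist',L+'_'+n)
        out.append((np.round(r[0]['at'],1),round(float(np.interp(r[0]['at'][1],rows,zs)),1),round(r[0]['confidence'],2)) if r else None)
    print(out); return im,pp
def crop(im,pp,f,name):
    c=cv2.rotate(im,cv2.ROTATE_180)[:,:,::-1]; u,v=proj(pp,W(*f,55)); u,v=int(639-u),int(399-v)
    c=c[max(0,v-50):v+50,max(0,u-80):u+80]; cv2.imwrite('pics/'+name,cv2.resize(c,None,fx=5,fy=5,interpolation=cv2.INTER_NEAREST))
E
python3 - <<'E'
from h import *
p=W(40,-80,0)[:2]; q=orient(90)
for z in (.0957,.0932,.0922):
    movel([*p,z],q,.02); pause(.15); print(z,read_eef_pos()[2].round(4),read_ft_force().round(2)); im,pp=lev('round',(110,-80))
print(read_time_s()); crop(im,pp,(110,-80),'rp2c.png')
E
```

```text
0.0957 0.096 [-0.38 -2.17  5.27]
[(array([441.8, 250.8]), 57.3, 0.63), (array([440.1, 245.7]), 51.0, 0.62)]
0.0932 0.0936 [ 0.2  -2.36  5.66]
[(array([441.2, 250.2]), 54.1, 0.77), (array([441.5, 246.8]), 49.8, 0.89)]
0.0922 0.0926 [-0.87 -1.81  6.02]
[(array([435.5, 247.8]), 50.1, 0.81), (array([441. , 248.5]), 51.0, 0.73)]
15.0333
```

View pics/rp2c.png

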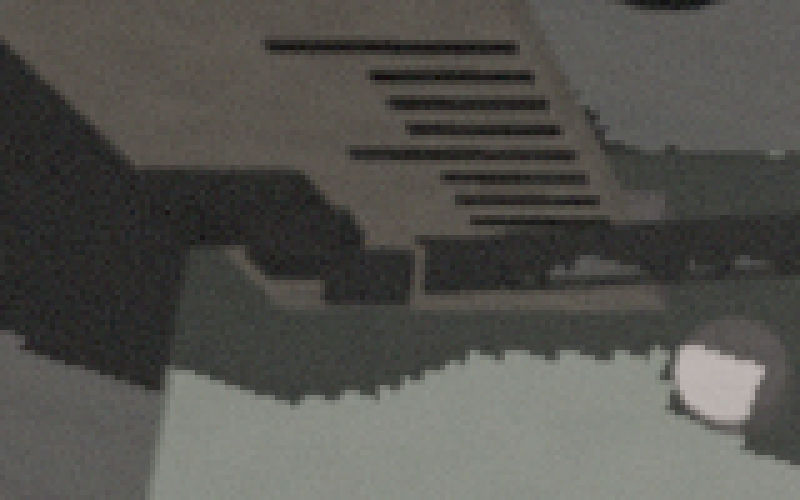

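Pointer end (centre row 265) is just above the tooth (276), so about 2–3 mm of pointer travel remains. I'll lower 1.4 mm, hold, release, then start the square corner.

```bash
python3 - <<'E'
from h import *
p=W(40,-80,0)[:2]; q=orient(90)
movel([*p,.0908],q,.015); pause(.2); print(read_eef_pos()[2].round(4),read_ft_force().round(2)); im,pp=lev('round',(110,-80)); crop(im,pp,(110,-80),'rp3c.png')
pause(1.8)
movel([*p,.113],q,.03); movel([*p,.17],q,.15); pause(.2)
p=W(-80,40,0)[:2]; q=orient(0)
move_ptp([*p,.17],q)
z0,f0=contact(p,q)
movel([*p,z0-.0155],q,.02); pause(.15)
print(read_eef_pos().round(4),read_ft_force().round(2)); im,pp=lev('square',(-80,110)); crop(im,pp,(-80,110),'sp1c.png'); print(read_time_s())
a,b=cv2.imread('pics/rp3c.png'),cv2.imread('pics/sp1c.png')
w=min(a.shape[1],b.shape[1]);cv2.imwrite('pics/ab.png',cv2.resize(np.vstack([a[:,:w],b[:,:w]]),None,fx=.6,fy=.6))
E
```

```text
0.0913 [-0.19 -2.74  6.54]
[(array([437.2, 248.9]), 50.0, 0.76), (array([443.4, 248.1]), 49.0, 0.95)]
contact cmd 0.11249999999999998 tcp [ 0.6082 -0.0473  0.1124] f 1.2036027174093908 f0 -0.33643854498083914
[ 0.609  -0.0473  0.0976] [-0.22  0.35  5.51]
[(array([193. , 238.4]), 47.3, 0.69), (array([192.9, 242.1]), 52.3, 0.66)]
24.3
```

View pics/ab.png

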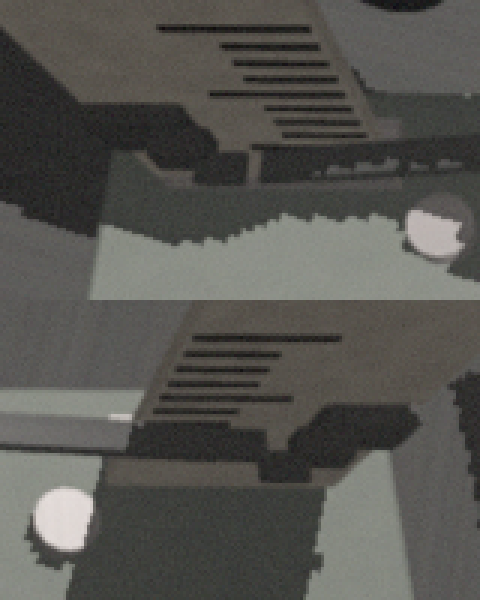

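Top (round): pointer end practically level with the tooth. Bottom (square): pointer end at row ~445 versus tooth ~466, so several mm remain. Lowering further.

```bash
python3 - <<'E'
from h import *
p=W(-80,40,0)[:2]; q=orient(0)
for z,n in ((.0948,'a'),(.0932,'b')):
    movel([*p,z],q,.015); pause(.15); print(read_eef_pos().round(4),read_ft_force().round(2)); im,pp=lev('square',(-80,110)); crop(im,pp,(-80,110),f'sp2{n}.png')
print(read_time_s(),[proj(pp,W(-80,110,z)).round(1) for z in (60,50)])
a,b=cv2.imread('pics/sp2a.png'),cv2.imread('pics/sp2b.png')
cv2.imwrite('pics/ab2.png',cv2.resize(np.vstack([a,b]),None,fx=.6,fy=.6))
E
```

```text
[ 0.6091 -0.0474  0.0955] [0.34 1.18 6.21]
[(array([191.1, 247.4]), 56.8, 0.89), None]
[ 0.609  -0.0474  0.0939] [ 0.56 -0.22  6.57]
[(array([192.6, 246.2]), 53.8, 0.84), (array([191.6, 243.1]), 49.8, 0.97)]
25.4583 [array([189.9, 251.4]), array([196.4, 243.2])]
```

View pics/ab2.png

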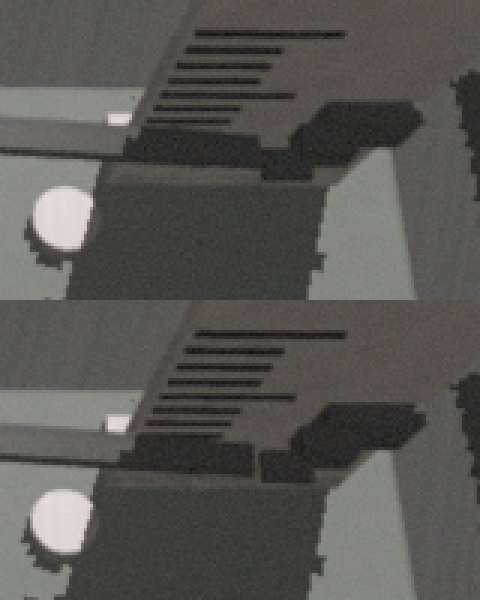

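In the lower crop the pointer end (row 459) is about 3 mm above the tooth (467). A further 1.7 mm of pad travel brings it level; then hold and release.

```bash
python3 - <<'E'
from h import *
p=W(-80,40,0)[:2]; q=orient(0)
movel([*p,.0915],q,.015); pause(.2); print(read_eef_pos().round(4),read_ft_force().round(2)); im,pp=lev('square',(-80,110)); crop(im,pp,(-80,110),'sp3.png'); print(read_time_s())
E
```

```text
[ 0.6089 -0.0475  0.0922] [0.14 0.93 6.34]
[(array([193.6, 244.1]), 49.4, 0.81), (array([190.4, 244.2]), 49.5, 0.81)]
26.075
```

View pics/sp3.png

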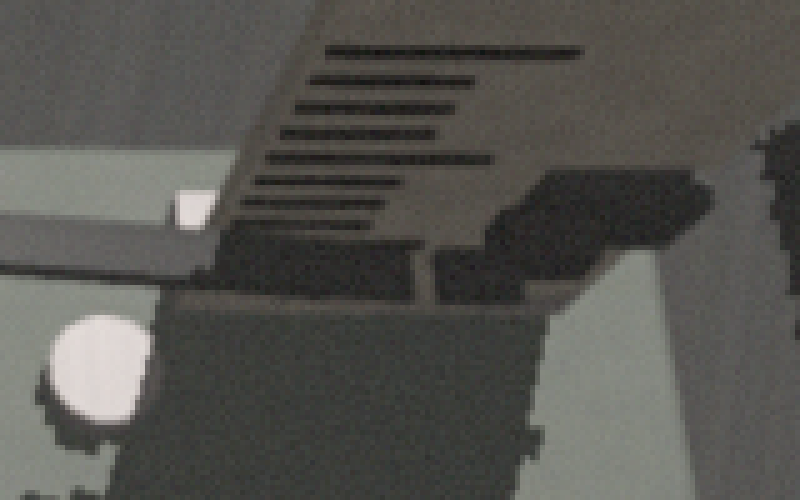

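Pointer end (rows 243–300) and tooth (rows 248–303) are level. Hold, release, hand in.

```bash
python3 - <<'E'
from h import *
p=W(-80,40,0)[:2]; q=orient(0)
pause(1.9); movel([*p,.113],q,.03); movel([*p,.18],q,.15); pause(.5)
print(read_ft_force().round(2),read_time_s()); print(sign_off())
E
```

```text
[-0.76  0.6  -0.74] 29.9417
the job is handed in; nothing more can be done
None
```

I pressed the round corner level with its mark by the wrist-camera view (at most about 2 mm above it), held it about two seconds and let it go, then did the same with the square corner, and handed the job in at about 30 s; no verdict came back, and I took no picture after the last release to confirm both pointers are back up.

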